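Stamp the label on the board with the round cut-out

ROBOT

A 6-joint arm with a two-finger parallel gripper is mounted at the origin on the work surface. World frame = base frame: x ahead of the robot, y to its left, z up, the work surface at z = 0. Lengths are in mm, angles in rad, forces in N, time in s.
With the tool pointing down it reaches from about 400 to 825 mm from the base axis. Payload 7 kg.
Tool frame: the origin (TCP) lies midway between the tips of the shut fingers; the grasp point (between the pads) lies 19 mm behind it; z points along the fingers, y is the line along which they close (so a half turn about z gives the same grasp; the last joint's range is limited). The gripper opens to 88 mm and grips with 3 to 60 N. Pads are 19 mm wide; open, the fingers measure 130 mm over their backs; the gripper's body (78 mm by 193 mm) begins 47 mm behind the grasp point.
Start: joints at [1.615, 0.359, 0.012, 0, -1.224, -0.288], TCP at [162.95, 655.013, 226.561] pointing down, gripper open.
Joint ranges: [-3.07, 3.07], [-1.43, 2.12], [-1.02, 1.25], [-3.03, 1.67], [-3.05, -0], [-3.03, 3.03]. Speed limits (rad/s): [2.39, 2.39, 3.01, 3.14, 3.14, 3.14].

INTERFACE

Orientations are given as a rotation vector (axis times angle).
In Python, from rig import robot, eyes gives the robot as it stands.
- The arm moves only by the shell command python3 -m inch 'ROWS' [OPENING] [FORCE]. ROWS is JSON, a list of rows, each a list of 4 numbers: the shift along the tool's x, y, z in m, then the turn about the tool's z in rad. In form: [[dx, dy, dz, turn], ...]. A call has 1 to 10 rows; each row is the pose to reach, as a shift and turn from the pose commanded when the call began, along the tool's axes at that moment; what a row does not reach only later rows make up. A row lasts 1/10 s, in which the tool goes at most 50 mm and 8.59 degrees, less where a joint would pass 70% of its speed; a pose out of reach is approached as far as the arm can. A call with a gripper value outside its range is refused whole. OPENING is the closure in counts, from 0 (fully open) to 255 (shut), set as the call begins (- or left out, the last holds). The fingers move at their own pace and stop on an object; FORCE is the grip in N (left out, the last holds). Time passes only in rows, so rows that repeat a pose let the fingers close. It gives the time, the measured TCP pose, the force, the opening and the grip force at its end, in the units of the state.
- robot.get_state(): the state, without advancing time (a new reading comes with each control period).
- eyes.grab_frame(name): name is "scene" or "top" or "wrist"; returns the picture (480x640x3 uint8, red, green, blue); there is no depth.
- eyes.camera_params(name): a dict with "intrinsics" (3x3 intrinsics, pixels), "pose" (4x4, takes a point from camera to world coordinates). Camera axes: x right, y up, looking along -z (the intrinsics and any distortion apply to the point x, -y, -z); pixel columns grow to the right and rows downward; lengths in mm; the calibration is good to about 2 mm. The wrist camera is an equidistant fisheye: a pixel r from the principal point sees the ray r / f radians off the axis. A picture is of the moment at which its call begins: read the wrist's pose just before it. camera_params takes no time and is no camera call; for the wrist camera it gives the pose at the moment of the call.
- robot.sign_off(): hands the job in; it is judged then, once.
Trained networks look in the newest picture that a camera, given by its name, has taken for a name from the list of things; names that differ only in an ending like _2 or _b are one class to them, and where a whole thing is asked for, a point or a joint stands for the part that bears it (a point fixed in the world has none). Each returns a list of dicts, best first, with "conf" (0 to 1); they miss things now and then, are a little off and sometimes report something else, mostly with a low value. They report only what shows in the picture. A call takes as long as a camera call. They do not tell look-alikes from the thing itself.
- eyes.regions_of(camera, name): "pixels" (480x640 bool, what is visible of it) and "extent" ([left, top, width, height] in pixels, round what is visible of it).
- eyes.pinpoint(camera, name): "pixel" ([column, row] in pixels: a listed point, or the origin of a listed thing).
The state is a dict: "time_s": time; "joint_pos": joint angles; "joint_vel": joint speeds; "effort": joint torques, N m; "eef_pos": TCP position; "orientation": TCP orientation; "force": force on the tool from outside, world axes, zero at the start; "wrist_torque": the same for the moment, N m; "width": finger opening in mm; "grasp_force": force on a finger pad.
Only numpy, scipy, OpenCV 4.12 (cv2) and the standard library are available. Lean on these libraries where they do the work, as an engineer would, in place of code of your own. Each camera call takes 0.05 s, during which the arm holds its last target. There are 200 camera calls.

TASK

Take the hand stamp from its rubber mat and stamp the label of the board that has the round cut-out: set the foot down square inside the printed frame, press the handle steadily down most of its spring travel without ramming it, hold it a moment, and lift it straight off without letting it skid. Then stand the stamp gently upright back on its mat and let go; do not touch the other board with the stamp, and leave both boards and everything else where they are.

Things in the scene. Friction and masses are not known exactly. Their poses are not given: they have to be found in the camera images.
- stamp: Spring hand stamp, standing upright: grey foot block 44 mm (its x) by 28 mm (its y) by 34 mm high, with a black handle above it. Origin: centre of the flat underside of the foot (the stamping face); z up. The whole stamp is 99 mm high, about 0.27 kg. It is alike after a half turn.
- stamp_grip (a point): Centre of the stamp's black grip bar, 77 mm above the underside of the foot when the spring is out. The bar is 36 mm along the stamp's x, 22 mm across (stamp's y: close the fingers along this) and 44 mm high, with flat sides; its top end is free. Below it a flange 44 by 34 mm, 5 mm thick (its top 22 mm below this point), stops the fingers. Axes as the stamp's.
- stamp_handle (a joint): How far the handle is pushed down towards the foot, in m: 0 = spring out (free), 0.012 = hard against its stop. The spring pushes back with about 4 N at the start of the travel, rising evenly to about 11 N at the stop (600 N/m). It springs out again by itself.
- board_round: Loose pale blue board 160 mm (x) by 120 mm (y) by 18 mm thick, about 0.35 kg, flat on the bench, with a ROUND cut-out of 60 mm at x = +40 mm and a white paper label at x = -40 mm. Origin: centre of its underside. This is the one to stamp.
- frame_round (a point): Centre of the black printed frame on the label of the board with the round cut-out, on the board's top face, 18 mm above the bench. The frame is 56 mm (x) by 40 mm (y) inside its 2 mm lines, so the stamp's foot, set with its 44 mm side along the frame's x, has 6 mm to spare all round.
- board_square: The other loose board: same size, colour and label, but with a SQUARE cut-out of 56 mm. Origin: centre of its underside. Leave it alone.
- frame_square (a point): Centre of the label frame of the board with the square cut-out; must not be stamped.
- mat: Light grey rubber mat, 110 mm (x) by 90 mm (y), 4 mm thick, fixed on the bench; the stamp's place. Origin: centre of its underside, at bench height; its top is 4 mm above the bench.
- cartridge: Bystander: white sealant cartridge standing on its end, 48 mm in diameter, 235 mm high with its nozzle. Origin: centre of its underside.
- tape: Bystander: grey roll of tape lying flat, 90 mm outside diameter, 48 mm high. Origin: centre of its underside.
- jar: Bystander: lidded jar, 64 mm in diameter, 80 mm high. Origin: centre of its underside.
- driver: Bystander: screwdriver lying on the bench, about 20 cm long.
There are look-alikes about, which are no part of the job. Several things look just like the stamp: the one meant starts farthest to the robot's right. Leave any purple look-alike of the mat alone.

How it is judged (in metres and radians):
On the way, in this order (a step that is already met when the one before it is completed fails the run):
1. the stamp is lifted off its mat (height (world z) of stamp above 0.035 m), for 0.1 s.
2. the stamp stands square inside the frame of the round cut-out's board and its handle is pressed down at least 7 mm, held 0.3 s (x of stamp in the frame of frame_round between -0.006 and 0.006 m and y of stamp in the frame of frame_round between -0.006 and 0.006 m and angle between the x axis of stamp and the x axis of frame_round, either way round below 0.2 rad and angle between stamp's own z axis and vertical below 0.1 rad and value of joint stamp_handle above 0.007 m and contact force between stamp and board_round above 4 N), for 0.3 s.
3. the stamp is lifted off the label, spring out (height (world z) of stamp above 0.035 m and value of joint stamp_handle below 0.003 m), for 0.1 s.
At the end, for the whole second after the job is handed in: The stamp stands upright (within 0.1 rad), spring out, at rest and released, its centre over the rubber mat and its foot on it; both boards and the bystanders are within 20 mm of where they were (x of stamp in the frame of mat between -0.055 and 0.055 m and y of stamp in the frame of mat between -0.045 and 0.045 m and height (world z) of stamp between 0.001 and 0.007 m and angle between stamp's own z axis and vertical below 0.1 rad and value of joint stamp_handle below 0.003 m and linear speed of stamp below 0.02 m/s and contact force between stamp and the fingers below 0.1 N and distance of each of frame_round, frame_square, cartridge, tape, jar, driver from where it was at the start of the episode below 0.02 m); the robot touches nothing.
It fails at once if the handle is pressed down more than 4 mm on the right board while the foot is more than 6 mm off the frame's centre either way, more than 0.2 rad askew or tilted over 0.1 rad (value of joint stamp_handle above 0.004 m and contact force between stamp and board_round above 2 N and not (x of stamp in the frame of frame_round between -0.006 and 0.006 m and y of stamp in the frame of frame_round between -0.006 and 0.006 m and angle between the x axis of stamp and the x axis of frame_round, either way round below 0.2 rad and angle between stamp's own z axis and vertical below 0.1 rad)).
It fails at once if the stamp skids (over 30 mm/s) on the board while its handle is pressed down more than 2 mm (value of joint stamp_handle above 0.002 m and contact force between stamp and board_round above 2 N and linear speed of stamp above 0.03 m/s).
It fails at once if the stamp is rammed or put down hard: over 30 N on the board or on the mat (contact force between stamp and board_round above 30 N or contact force between stamp and mat above 30 N).
It fails at once if the stamp touches the board with the square cut-out (contact force between stamp and board_square above 0.5 N).
It fails at once if a board or a bystander is moved more than 20 mm (distance of any of frame_round, frame_square, cartridge, tape, jar, driver from where it was at the start of the episode above 0.02 m).
It also fails if it takes over 46 s, if anything falls off the work surface, if the arm or the gripper's body presses on something with over 40 N, if the wrist force passes 120 N, or if a joint passes its speed limit or range.

## Working session

There is one attempt and no reset: what is moved stays moved. The work goes in short steps, Python scripts to look and compute and a shell command to move; the robot and the scene stay as the last step left them, time stands still between calls to the robot, and variables do not carry over. Pictures are saved under pics/ and viewed, at most 10 in all, crops included, and the job is handed in when it is done.

```bash
mkdir -p pics; ls
cat > h.py <<'E'
import numpy as np, cv2
from scipy.spatial.transform import Rotation as R
from rig import robot, eyes
def ray(cam,px,P=None):
    P=P or eyes.camera_params(cam); K=np.array(P["intrinsics"]);T=np.array(P["pose"])
    x=(px[0]-K[0,2])/K[0,0];y=(px[1]-K[1,2])/K[1,1]
    if cam=="wrist":
        r=np.hypot(x,y); s=np.sin(r)/max(r,1e-9); d=np.array([x*s,-y*s,-np.cos(r)])
    else: d=np.array([x,-y,-1.])
    return T[:3,3],T[:3,:3]@d
def onz(cam,px,z,P=None):
    o,d=ray(cam,px,P); return o+d*(z-o[2])/d[2]
def save(img,n): cv2.imwrite("pics/"+n,cv2.cvtColor(img,cv2.COLOR_RGB2BGR))
E
python3 - <<'E'
from h import *
for c in ["top","scene"]:
    im=eyes.grab_frame(c); save(im,c+"0.png")
    for n,z in [("stamp",0),("stamp_grip",81),("frame_round",18),("board_round",0),("board_square",0),("frame_square",18),("mat",4),("cartridge",0),("tape",0),("jar",0),("driver",5)]:
        for d in eyes.pinpoint(c,n): print(c,n,round(d["conf"],2),np.round(d["pixel"],1),np.round(onz(c,d["pixel"],z),0)[:2])
s=robot.get_state();print(s["eef_pos"],s["orientation"],s["time_s"],s["width"])
E
```

```text
pics
top stamp 0.74 [274.9 260.3] [537.  83.]
top stamp 0.62 [276.3 230.6] [625.  80.]
top stamp 0.52 [316.4 248.9] [572. -39.]
top stamp_grip 0.72 [316.8 244.8] [581. -38.]
top stamp_grip 0.56 [273.1 229.8] [621.  85.]
top stamp_grip 0.45 [273. 263.] [529.  84.]
top frame_round 0.66 [390.  279.4] [ 485. -254.]
top board_round 0.77 [392.9 265.8] [ 525. -265.]
top board_square 0.84 [221.5 263.8] [525. 240.]
top frame_square 0.84 [209.3 258.1] [541. 273.]
top mat 0.63 [310.2 254.2] [556. -20.]
top mat 0.62 [318.7 302.5] [415. -47.]
top mat 0.46 [277.8 186.7] [755.  78.]
top mat 0.32 [315.  242.5] [591. -34.]
top cartridge 0.8 [467.3 292.1] [ 450. -485.]
top cartridge 0.26 [389.1 280.6] [ 481. -254.]
top tape 0.62 [276.4 185. ] [761.  82.]
top jar 0.59 [144.9 257.7] [541. 465.]
scene stamp 0.94 [345.3 265.2] [644.  78.]
scene stamp 0.89 [323.9 241.2] [519.  79.]
scene stamp 0.56 [296.1 261.8] [571. -34.]
scene stamp_grip 0.67 [293.5 242.7] [592. -50.]
scene stamp_grip 0.55 [343.4 237.4] [628.  78.]
scene stamp_grip 0.52 [328.7 222.4] [547.  78.]
scene frame_round 0.89 [204.3 263.6] [ 492. -264.]
scene board_round 0.67 [208.7 277.9] [ 533. -267.]
scene board_square 0.7 [375.1 230.7] [538. 239.]
scene board_square 0.44 [440.2 214.3] [550. 466.]
scene frame_square 0.93 [387.6 222.5] [540. 279.]
scene mat 0.64 [209.3 277.1] [ 535. -266.]
scene mat 0.59 [294.7 258.1] [559. -32.]
scene mat 0.55 [265.6 233.2] [413. -56.]
scene cartridge 0.73 [115.6 282.3] [ 444. -487.]
scene cartridge 0.71 [269.1 316. ] [ 737. -184.]
scene cartridge 0.32 [438.1 215.2] [551. 457.]
scene tape 0.76 [368.5 293. ] [771.  74.]
scene jar 0.81 [438.6 214.4] [548. 461.]
scene driver 0.78 [272.1 315.7] [ 745. -179.]
scene driver 0.52 [366.4 291.5] [768.  69.]
[162.95161352 655.01395184 226.56646163] [-3.11825690e+00  3.82039007e-01  2.36708677e-05] 1.2 87.67419160671398
```

Run:
```python
import cv2
a=cv2.imread("pics/top0.png")[170:320,200:440]
cv2.imwrite("pics/topc.png",cv2.resize(a,(800,500),interpolation=cv2.INTER_CUBIC))
```

```text
(no output)
```

View pics/topc.png

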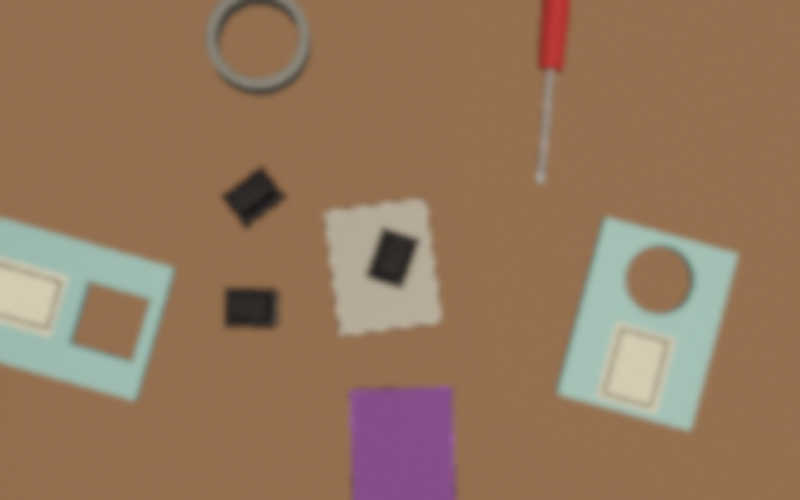

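View pics/scene0.png

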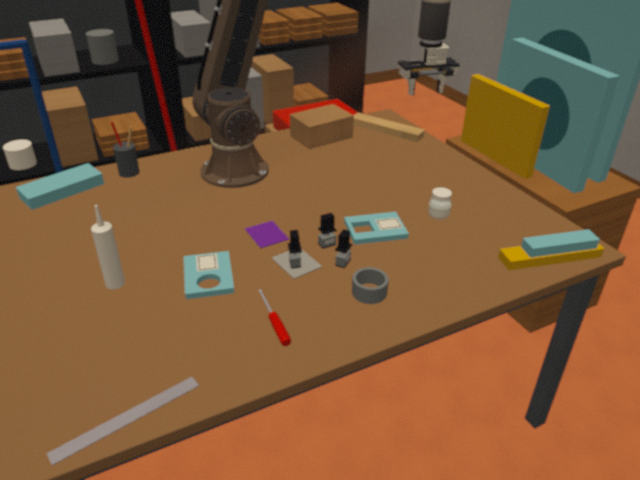

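Top crop: the stamp is at (393,258) on the pale mat, about -20° in yaw. The round-cut-out board is on the right, with its frame at (637,366). The scene view shows the same layout: three stamps, the target alone on the grey mat at (295,250), and the round board at (208,275). I'll work out the move above the stamp next.

```bash
cat >> h.py <<'E'
def goto(p,yaw=None):
    s=robot.get_state(); M=R.from_rotvec(s["orientation"]).as_matrix()
    d=M.T@(np.array(p)-s["eef_pos"])/1000
    y0=np.arctan2(M[1,0],M[0,0]); print("yaw0",np.degrees(y0),"shift",np.round(d,4),"t",s["time_s"])
    if yaw is not None:
        t=-(yaw-y0); t=(t+np.pi/2)%np.pi-np.pi/2; print("turn",round(t,4))
E
python3 -c "
from h import *
goto([540,-37,230],np.radians(-21))"
```

```text
yaw0 -13.969777031658507 shift [ 0.533   0.5805 -0.0035] t 1.2
turn 0.1227
```

```bash
python3 -m inch '[[0.03,0.033,0,0],[0.065,0.07,0,0],[0.1,0.105,0,0],[0.13,0.14,0,0],[0.165,0.175,0,0],[0.195,0.21,0,0],[0.225,0.245,0,0],[0.26,0.28,0,0],[0.29,0.315,0,0],[0.32,0.35,0,0.05]]' 0 && python3 -m inch '[[0.033,0.035,0,0],[0.065,0.07,0,0],[0.1,0.105,0,0],[0.13,0.14,0,0],[0.165,0.175,0,0],[0.195,0.21,0,0.07],[0.213,0.23,0,0.07],[0.213,0.23,0,0.07],[0.213,0.23,0,0.07],[0.213,0.23,0,0.07]]'
python3 - <<'E'
from h import *
P=eyes.camera_params("wrist"); im=eyes.grab_frame("wrist"); save(im,"w1.png")
print(np.round(np.array(P["pose"]),2))
for n,z in [("stamp",4),("stamp_grip",81),("mat",4),("frame_round",18)]:
    for d in eyes.pinpoint("wrist",n): print(n,round(d["conf"],2),np.round(d["pixel"],1),np.round(onz("wrist",d["pixel"],z,P),1)[:2])
s=robot.get_state();print(s["eef_pos"],s["time_s"],s["joint_pos"])
E
```

```text
time_s: 2.2
eef_pos: [389.5, 236.4, 227.0]
orientation: [-3.107, 0.46, -0.001]
force: [1.0, -0.0, 0.2]
width: 87.7
grasp_force: 0.0
time_s: 3.2
eef_pos: [526.0, -43.3, 226.6]
orientation: [-3.09, 0.568, -0.0]
force: [-0.2, 0.3, -0.5]
width: 87.6
grasp_force: 0.0
[[-3.6000e-01  9.0000e-01  2.6000e-01  5.9581e+02]
 [-9.3000e-01 -3.4000e-01 -1.0000e-01 -6.9460e+01]
 [ 0.0000e+00 -2.8000e-01  9.6000e-01  3.8500e+02]
 [ 0.0000e+00  0.0000e+00  0.0000e+00  1.0000e+00]]
stamp 0.81 [178.2 161.2] [628.9  77.4]
stamp 0.76 [299.4 161.9] [578.  -42.7]
stamp 0.61 [213.4 241.6] [533.  77.]
stamp_grip 0.88 [292.  173.3] [575.1 -39. ]
stamp_grip 0.72 [189.7 265.8] [533.2  78.7]
stamp_grip 0.57 [149.2 170.9] [626.   76.9]
mat 0.56 [364.3 300.8] [407.9 -54.4]
frame_round 0.86 [517.1 180.5] [ 483.3 -259.8]
[526.18704807 -42.91628822 226.84732683] 3.45 [ 2.90394304e-01  1.15682450e-01 -3.10099116e-01 -5.05862679e-05
 -1.14442101e+00  9.18020852e-01]
```

View pics/w1.png

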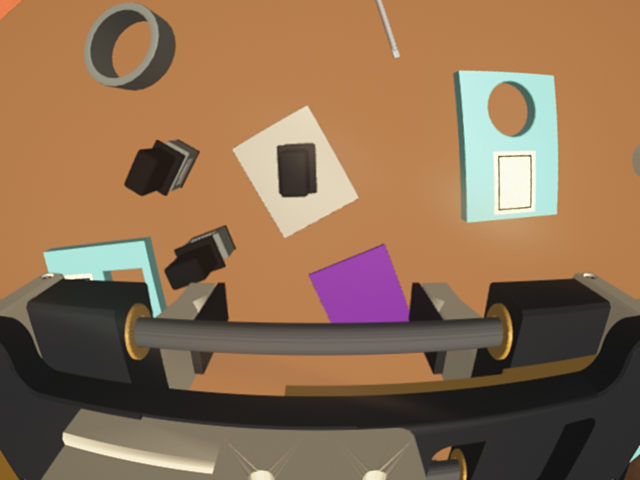

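The wrist view shows the stamp grip at (293,170) on the mat, and the round board at (510,145) with its frame at (515,182). I'll extract the yaws from enlarged crops.

Run:
```python
import cv2,numpy as np
a=cv2.imread("pics/w1.png")
f=lambda x0,y0:cv2.resize(a[y0:y0+80,x0:x0+66],(396,480),interpolation=cv2.INTER_CUBIC)
cv2.imwrite("pics/w1c.png",np.hstack([f(262,130),f(482,142)]))
```

```text
(no output)
```

View pics/w1c.png

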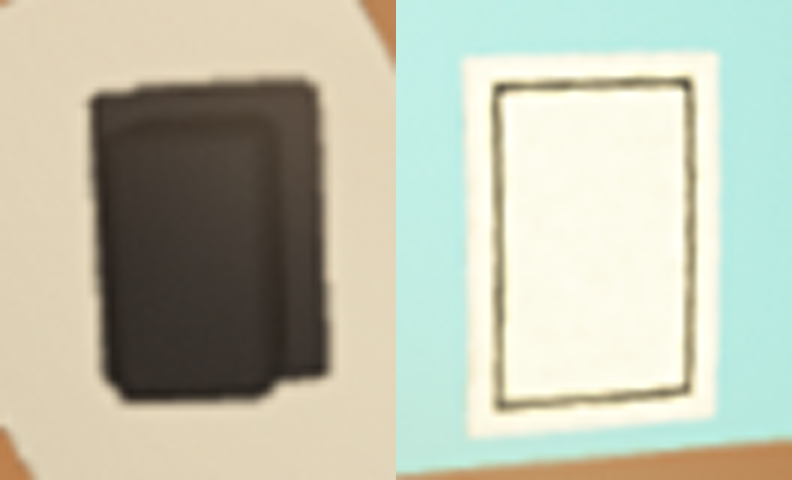

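Run:
```python
from h import *
# recorded pose at w1 is unchanged: arm holds
P=eyes.camera_params("wrist")
def p(c,x0,z): return onz("wrist",[c[0]/6+x0[0]-.4,c[1]/6+x0[1]-.4],z,P)[:2]
A=[p(c,(262,130),59) for c in [(92,93),(318,78),(328,378)]]
v=lambda a,b:(np.round(np.linalg.norm(a-b),1),np.degrees(np.arctan2(*(a-b)[::-1])))
print("flange",v(A[1],A[2]),v(A[0],A[1]),"centre",(A[0]+A[2])/2)
B=[p((c[0]-396,c[1]),(482,142),18) for c in [(496,86),(690,82),(689,392),(500,406)]]
print("frame",v(B[1],B[2]),v(B[0],B[3]),v(B[0],B[1]),v(B[3],B[2]),np.mean(B,0))
A=np.array(A);B=np.array(B)
goto([576,-40,200],np.arctan2(*(A[1]-A[2])[::-1]))
```

```text
flange (np.float64(44.3), np.float64(-18.99164449178148)) (np.float64(32.9), np.float64(72.40817607654677)) centre [575.93531869 -41.68781497]
frame (np.float64(58.4), np.float64(-14.862808545610775)) (np.float64(58.3), np.float64(-14.785142848514123)) (np.float64(42.2), np.float64(74.60638718370345)) (np.float64(42.1), np.float64(74.54447540397084)) [ 482.80882136 -256.86607379]
yaw0 -20.764114565002753 shift [ 0.0455 -0.0204  0.0269] t 3.45
turn -0.0309
```

```bash
python3 -m inch '[[0.023,-0.01,0.02,-0.02],[0.0457,-0.02,0.04,-0.043],[0.0457,-0.02,0.06,-0.043],[0.0457,-0.02,0.08,-0.043],[0.0457,-0.02,0.08,-0.043],[0.0457,-0.02,0.08,-0.043]]' 0 20
python3 - <<'E'
from h import *
P=eyes.camera_params("wrist"); im=eyes.grab_frame("wrist"); save(im,"w2.png")
for n,z in [("stamp_grip",81)]:
    for d in eyes.pinpoint("wrist",n): print(n,round(d["conf"],2),np.round(d["pixel"],1),np.round(onz("wrist",d["pixel"],z,P),1)[:2])
s=robot.get_state();print(s["eef_pos"]); goto([576,-40.5,66],np.radians(-18.3))
E
```

```text
time_s: 4.05
eef_pos: [576.2, -41.0, 147.0]
orientation: [3.101, -0.5, -0.0]
force: [-1.0, -0.7, 1.1]
width: 87.7
grasp_force: 0.0
stamp_grip 0.76 [321.5 260. ] [572.7 -42. ]
stamp_grip 0.55 [134.2 237.6] [627.4  74.4]
[576.84586352 -40.9912199  148.00320545]
yaw0 -18.339919610319495 shift [-0.0011 -0.0001  0.082 ] t 4.15
turn -0.0007
```

View pics/w2.png

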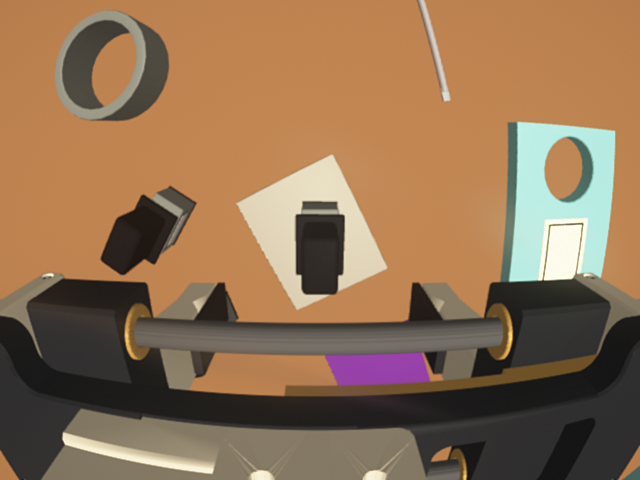

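The view shows the stamp grip at (321,255), centred between the fingers and square to them. Descending and gripping.

```bash
python3 -m inch '[[0,0,0.03,0],[0,0,0.055,0],[0,0,0.07,0],[0,0,0.078,0],[0,0,0.082,0],[0,0,0.082,0],[0,0,0.082,0]]' 0 40 && python3 -m inch '[[0,0,0,0],[0,0,0,0],[0,0,0,0],[0,0,0,0],[0,0,0,0],[0,0,0,0],[0,0,0,0],[0,0,0,0]]' 255 40
```

```text
time_s: 4.85
eef_pos: [576.8, -41.1, 65.6]
orientation: [-3.101, 0.501, -0.002]
force: [0.1, 0.8, 0.3]
width: 87.6
grasp_force: 0.0
time_s: 5.65
eef_pos: [576.1, -41.3, 64.5]
orientation: [3.101, -0.502, -0.0]
force: [-0.0, -0.6, -0.2]
width: 29.2
grasp_force: 0.0
```

```bash
python3 -m inch '[[0,0,0,0],[0,0,0,0],[0,0,0,0],[0,0,0,0],[0,0,0,0],[0,0,0,0]]'; python3 -c "
from h import *
s=robot.get_state();print(s['eef_pos'],s['width'])"
```

```text
time_s: 6.25
eef_pos: [576.0, -41.3, 64.5]
orientation: [3.101, -0.502, -0.0]
force: [0.5, -0.9, -0.8]
width: 22.1
grasp_force: 40.0
[576.01702721 -41.31118265  64.50124987] 22.09816762910542
```

```bash
python3 -m inch '[[0,0,-0.01,0],[0,0,-0.03,0],[0,0,-0.06,0],[0,0,-0.09,0],[0,0,-0.12,0],[0,0,-0.14,0],[0,0,-0.14,0]]' && python3 -c "
from h import *
goto([428,-242,205],np.radians(-15))"
```

```text
time_s: 6.95
eef_pos: [577.7, -41.1, 208.4]
orientation: [-3.1, 0.501, -0.009]
force: [0.3, 0.2, -3.0]
width: 21.5
grasp_force: 39.9
yaw0 -18.35843315842813 shift [-0.0788  0.2378  0.0024] t 6.95
turn -0.0586
```

```bash
python3 -m inch '[[-0.01,0.03,0,0],[-0.02,0.06,0,0],[-0.03,0.09,0,0],[-0.04,0.12,0,0],[-0.05,0.15,0,-0.02],[-0.06,0.18,0,-0.04],[-0.07,0.21,0,-0.0586],[-0.077,0.238,0,-0.0586],[-0.077,0.238,0,-0.0586],[-0.077,0.238,0,-0.0586]]' && python3 -m inch '[[0,0,0,0],[0,0,0,0],[0,0,0,0]]'
python3 - <<'E'
from h import *
P=eyes.camera_params("wrist"); im=eyes.grab_frame("wrist"); save(im,"w3.png")
for n,z in [("frame_round",18),("stamp",140),("stamp_grip",220)]:
    for d in eyes.pinpoint("wrist",n): print(n,round(d["conf"],2),np.round(d["pixel"],1),np.round(onz("wrist",d["pixel"],z,P),1)[:2])
s=robot.get_state();print(s["eef_pos"]); goto([482.8,-257,120],np.radians(-15))
E
```

```text
time_s: 7.95
eef_pos: [427.1, -243.1, 203.8]
orientation: [-3.114, 0.413, 0.002]
force: [-0.6, 0.0, -2.6]
width: 22.0
grasp_force: 39.9
time_s: 8.25
eef_pos: [428.3, -242.3, 204.4]
orientation: [-3.115, 0.409, 0.0]
force: [0.3, -0.1, -3.6]
width: 21.6
grasp_force: 39.9
frame_round 0.83 [318.8 155.8] [ 482.7 -257.4]
stamp 0.96 [319.8 259. ] [ 426.4 -242.6]
stamp 0.82 [ 42.3 204.8] [518.9 -53. ]
stamp 0.63 [ 19.4 132.6] [578.6 -49.7]
stamp_grip 0.67 [320.7 318.6] [ 426.5 -242.6]
stamp_grip 0.21 [315.8 257.8] [ 453.9 -247.8]
[ 428.15623063 -242.57702299  204.51445579]
yaw0 -14.993207892975843 shift [ 0.0565 -0.0002  0.0845] t 8.45
turn 0.0001
```

View pics/w3.png

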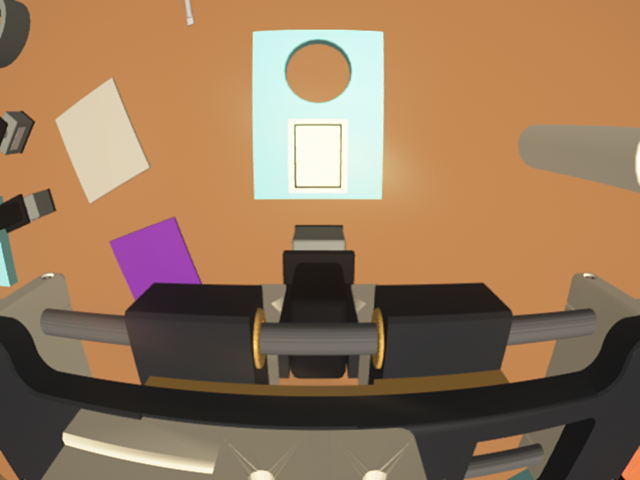

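The frame (318,156) is squarely aligned, and the held stamp hangs straight with its foot at (319,238). I'll check the foot offset and the frame centre numerically.

Run:
```python
from h import *
P=eyes.camera_params("wrist");s=robot.get_state();M=R.from_rotvec(s["orientation"]).as_matrix()
im=cv2.imread("pics/w3.png");g=cv2.cvtColor(im,cv2.COLOR_BGR2GRAY)
print(g[220:260,320].tolist());print(g[232,285:352].tolist());print(M[:,2])
for n,px,z in [("foot front bottom",(319.5,225.5),144),("left",(294.5,232),144),("right",(343.5,232),144),]:
    print(n,np.round(M.T@(onz("wrist",px,z,P)-s["eef_pos"]),1))
B=im.astype(int); w=((g[112:200,284:352]<150)).astype(np.uint8)
n,l,st,c=cv2.connectedComponentsWithStats(w,connectivity=8);print(st,c+[284,112])
i=1+np.argmax(st[1:,4]);yy,xx=np.where(l==i)
r=cv2.minAreaRect(np.stack([xx+284,yy+112],1).astype(np.float32));print(r)
q=np.array([onz("wrist",k,18,P) for k in cv2.boxPoints(r)]);print(np.round(q,1),q.mean(0))
goto(q.mean(0)+[0,0,80])
```

```text
[154, 154, 155, 155, 133, 69, 51, 74, 80, 79, 79, 78, 79, 79, 79, 78, 78, 77, 77, 93, 131, 156, 168, 172, 171, 170, 170, 171, 173, 164, 95, 37, 34, 38, 42, 44, 44, 44, 44, 43]
[152, 152, 152, 152, 151, 152, 152, 153, 145, 118, 86, 76, 78, 77, 79, 78, 79, 78, 79, 79, 79, 78, 79, 78, 79, 79, 78, 78, 79, 79, 79, 79, 79, 79, 80, 79, 79, 79, 79, 79, 79, 79, 79, 79, 79, 79, 80, 80, 80, 79, 79, 79, 79, 79, 78, 79, 80, 94, 125, 151, 153, 153, 152, 152, 153, 152, 152]
[-4.05751407e-05  4.61369591e-05 -9.99999998e-01]
foot front bottom [21.   0.6 60.5]
left [ 17.  -14.7  60.5]
right [16.9 15.2 60.5]
[[   0    0   68   88 5925]
 [  11   13    1    1    1]
 [  56   13    1    1    1]
 [  11   35    1    2    2]
 [  11   51   19   25   43]
 [  55   73    2    3    4]
 [  32   75    8    1    8]] [[317.6243038  155.27206751]
 [295.         125.        ]
 [340.         125.        ]
 [295.         147.5       ]
 [299.         180.        ]
 [339.5        186.        ]
 [319.5        187.        ]]
((298.4800109863281, 179.1400146484375), (30.000001907348633, 13.800002098083496), 53.130104064941406)
[[ 477.2 -222.8   18. ]
 [ 481.9 -234.7   18. ]
 [ 455.7 -244.9   18. ]
 [ 450.9 -232.9   18. ]] [ 466.41308488 -233.81635713   18.        ]
yaw0 -14.993207892975843 shift [ 0.0347 -0.0184  0.1065] t 8.45
```

```bash
python3 -m inch '[[0.025,0,0,0],[0.05,0,0.02,0],[0.0574,0,0.05,0],[0.0574,0,0.08,0],[0.0574,0,0.105,0],[0.0574,0,0.115,0],[0.0574,0,0.12,0],[0.0574,0,0.12,0],[0.0574,0,0.12,0],[0.0574,0,0.12,0]]'
python3 - <<'E'
from h import *
P=eyes.camera_params("wrist"); im=eyes.grab_frame("wrist"); save(im[150:400,200:440].repeat(2,0).repeat(2,1),"w4.png")
s=robot.get_state();print(s["eef_pos"],s["force"]); goto([483.7,-257.3,78.5],np.radians(-15))
E
```

```text
time_s: 9.45
eef_pos: [484.3, -257.9, 85.9]
orientation: [3.114, -0.41, 0.004]
force: [0.5, -0.0, -3.0]
width: 21.8
grasp_force: 39.9
[ 484.11202336 -257.86862377   85.75083842] [ 0.10930321 -0.53076359 -2.6840146 ]
yaw0 -15.016566167343699 shift [-0.0006 -0.0004  0.0072] t 9.5
turn -0.0003
```

View pics/w4.png

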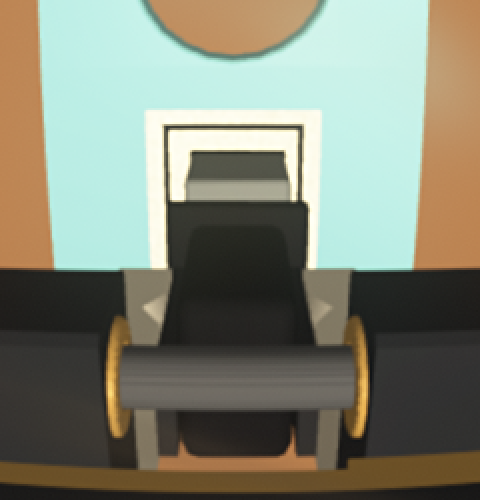

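The foot's front edge (row 152) sits inside the frame's front line (row 127). I'll turn the lateral centring into mm.

Run:
```python
from h import *
P=eyes.camera_params("wrist");s=robot.get_state();M=R.from_rotvec(s["orientation"]).as_matrix()
h=s["eef_pos"][2]-60.5;print(h)
for n,c,z in [("foot L",(190.5,152),h),("foot R",(286,152),h),("frame FL",(166,127),18),("frame FR",(301.5,127),18),("frame L",(167,200),18),("frame R",(303,200),18)]:
    print(n,np.round(M.T@(onz("wrist",(c[0]/2+199.75,c[1]/2+149.75),z,P)-s["eef_pos"]),1))
```

```text
25.250838424688084
foot L [ 20.9 -14.3  60.5]
foot R [20.9 14.7 60.5]
frame FL [ 27.2 -22.3  67.8]
frame FR [27.1 19.9 67.8]
frame L [  3.4 -22.6  67.8]
frame R [ 3.3 20.9 67.8]
```

```bash
python3 -m inch '[[-0.0007,-0.001,0,0],[-0.0007,-0.001,0.002,0],[-0.0007,-0.001,0.004,0],[-0.0007,-0.001,0.0055,0],[-0.0007,-0.001,0.007,0],[-0.0007,-0.001,0.0085,0],[-0.0007,-0.001,0.0095,0],[-0.0007,-0.001,0.0105,0],[-0.0007,-0.001,0.0105,0],[-0.0007,-0.001,0.0105,0]]' && python3 -c "
from h import *
for i in range(2):
  s=robot.get_state();print(s['eef_pos'],s['force'],s['width'])"
```

```text
time_s: 10.5
eef_pos: [482.9, -256.6, 74.4]
orientation: [3.115, -0.411, 0.0]
force: [-1.8, 2.1, 5.3]
width: 21.8
grasp_force: 40.0
[ 482.94556286 -256.64891324   74.4231923 ] [-1.8118417   2.10455605  5.34866651] 21.78212617164057
[ 482.94556286 -256.64891324   74.4231923 ] [-1.8118417   2.10455605  5.34866651] 21.78212617164057
```

```bash
python3 -m inch '[[0,0,0.0007,0],[0,0,0.0014,0],[0,0,0.0021,0],[0,0,0.0028,0],[0,0,0.0035,0],[0,0,0.0042,0],[0,0,0.0049,0],[0,0,0.0053,0],[0,0,0.0053,0],[0,0,0.0053,0]]' && python3 -m inch '[[0,0,0,0],[0,0,0,0],[0,0,0,0],[0,0,0,0],[0,0,0,0]]'
```

```text
time_s: 11.5
eef_pos: [483.0, -256.7, 69.4]
orientation: [3.114, -0.41, 0.0]
force: [-3.1, 2.3, 9.4]
width: 21.9
grasp_force: 40.0
time_s: 12.0
eef_pos: [483.0, -256.6, 69.4]
orientation: [3.114, -0.41, 0.0]
force: [-4.9, 2.8, 8.5]
width: 21.4
grasp_force: 40.0
```

```bash
python3 -m inch '[[0,0,0,0],[0,0,0,0],[0,0,-0.0012,0],[0,0,-0.0025,0],[0,0,-0.004,0],[0,0,-0.0055,0],[0,0,-0.007,0],[0,0,-0.0085,0],[0,0,-0.010,0],[0,0,-0.0115,0]]' && python3 -m inch '[[0,0,-0.0015,0],[0,0,-0.005,0],[0,0,-0.015,0],[0,0,-0.035,0],[0,0,-0.065,0],[0,0,-0.1,0],[0,0,-0.12,0],[0,0,-0.12,0]]'
python3 - <<'E'
from h import *
P=eyes.camera_params("wrist"); im=eyes.grab_frame("wrist"); save(im,"w5.png")
for n,z in [("stamp",140),("frame_round",18),("mat",4)]:
    for d in eyes.pinpoint("wrist",n): print(n,round(d["conf"],2),np.round(d["pixel"],1),np.round(onz("wrist",d["pixel"],z,P),1)[:2])
goto([564,-31,210],np.radians(-15))
E
```

```text
time_s: 13.0
eef_pos: [483.0, -256.5, 79.9]
orientation: [-3.114, 0.411, -0.0]
force: [-0.4, 0.0, -3.1]
width: 21.6
grasp_force: 39.9
time_s: 13.8
eef_pos: [484.9, -257.2, 204.4]
orientation: [3.114, -0.41, 0.011]
force: [0.4, 0.5, -2.4]
width: 21.9
grasp_force: 39.9
stamp 0.82 [316.6 258.8] [ 484.1 -255.7]
stamp 0.72 [ 20.2 177.7] [603.4 -52.4]
stamp 0.6 [ 49.6 250.7] [541.5 -58.6]
stamp 0.54 [319.  217.6] [ 509.5 -264.1]
frame_round 0.65 [321.1 217.4] [ 483.7 -259.6]
frame_round 0.36 [317.3 258.2] [ 445.3 -245.5]
mat 0.94 [106.7 196. ] [567.6 -40.2]
yaw0 -15.037662644037875 shift [ 0.0206 -0.2388 -0.011 ] t 14.0
turn -0.0007
```

View pics/w5.png

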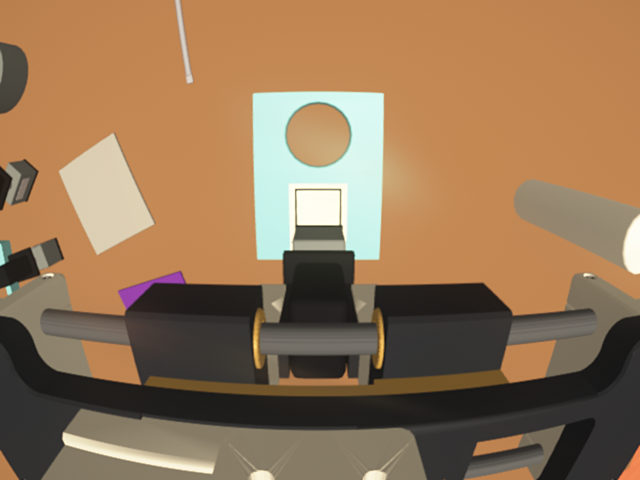

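The stamp is lifted straight off at (318,240), and the board and label are unmoved. The empty mat is at (106,196), centre about (568,-39). Carrying the stamp back.

```bash
python3 -m inch '[[0.004,-0.03,0,0],[0.008,-0.06,0,0],[0.012,-0.09,0,0],[0.016,-0.12,0,0],[0.02,-0.15,0,0],[0.024,-0.18,0,0],[0.027,-0.21,0,0],[0.0285,-0.2326,0,0],[0.0285,-0.2326,0.03,0],[0.0285,-0.2326,0.06,0]]' && python3 -m inch '[[0,0,0.02,0],[0,0,0.04,0],[0,0,0.055,0],[0,0,0.065,0],[0,0,0.065,0],[0,0,0.065,0]]' && python3 -c "
from h import *
goto([570,-39,64.5]);print(robot.get_state()['eef_pos'])"
```

```text
time_s: 15.0
eef_pos: [570.8, -38.4, 138.7]
orientation: [-3.115, 0.408, 0.001]
force: [-0.6, -0.6, -3.6]
width: 21.7
grasp_force: 39.9
time_s: 15.6
eef_pos: [570.8, -39.4, 75.1]
orientation: [3.114, -0.41, -0.001]
force: [-0.2, 0.0, -1.9]
width: 21.6
grasp_force: 39.9
yaw0 -15.01246062772243 shift [-0.0009 -0.0002  0.0106] t 15.6
[570.84023883 -39.4058328   75.14273639]
```

```bash
python3 -m inch '[[0,0,0.002,0],[0,0,0.004,0],[0,0,0.006,0],[0,0,0.0075,0],[0,0,0.0085,0],[0,0,0.0093,0],[0,0,0.01,0],[0,0,0.0105,0],[0,0,0.0105,0],[0,0,0.0105,0]]'
```

```text
time_s: 16.6
eef_pos: [570.8, -39.3, 64.8]
orientation: [3.115, -0.411, 0.0]
force: [-0.5, 0.1, -2.8]
width: 21.8
grasp_force: 39.9
```

```bash
python3 -m inch '[[0,0,0.0003,0],[0,0,0.0006,0],[0,0,0.0009,0],[0,0,0.0009,0],[0,0,0.0009,0]]'
```

```text
time_s: 17.1
eef_pos: [570.9, -39.3, 64.2]
orientation: [-3.115, 0.41, -0.001]
force: [-1.7, -0.8, 4.5]
width: 22.0
grasp_force: 40.0
```

```bash
python3 -m inch '[[0,0,-0.0002,0],[0,0,-0.0004,0],[0,0,-0.0004,0]]' && python3 -m inch '[[0,0,0,0],[0,0,0,0],[0,0,0,0],[0,0,0,0],[0,0,0,0],[0,0,0,0],[0,0,0,0],[0,0,0,0],[0,0,0,0],[0,0,0,0]]' 0 && python3 -m inch '[[0,0,0,0],[0,0,0,0],[0,0,0,0],[0,0,0,0],[0,0,0,0]]'
```

```text
time_s: 17.4
eef_pos: [570.9, -39.3, 64.4]
orientation: [-3.115, 0.411, -0.0]
force: [-0.8, -0.2, 3.0]
width: 21.6
grasp_force: 40.0
time_s: 18.4
eef_pos: [570.8, -39.3, 64.3]
orientation: [3.115, -0.411, 0.0]
force: [0.4, -0.1, -0.2]
width: 87.1
grasp_force: 0.0
time_s: 18.9
eef_pos: [570.8, -39.3, 64.3]
orientation: [3.115, -0.411, -0.0]
force: [0.2, -0.2, 0.3]
width: 88.0
grasp_force: 0.0
```

```bash
python3 -m inch '[[0,0,-0.01,0],[0,0,-0.03,0],[0,0,-0.06,0],[0,0,-0.09,0],[0,0,-0.12,0],[-0.01,0,-0.14,0],[-0.03,0,-0.15,0],[-0.05,0,-0.15,0],[-0.05,0,-0.15,0],[-0.05,0,-0.15,0]]'
python3 - <<'E'
from h import *
P=eyes.camera_params("wrist"); im=eyes.grab_frame("wrist"); save(im,"w6.png")
for n,z in [("stamp",4),("stamp_grip",81),("mat",4),("frame_round",18)]:
    for d in eyes.pinpoint("wrist",n): print(n,round(d["conf"],2),np.round(d["pixel"],1),np.round(onz("wrist",d["pixel"],z,P),1)[:2])
E
```

```text
time_s: 19.9
eef_pos: [522.6, -26.3, 215.3]
orientation: [-3.114, 0.41, -0.002]
force: [-0.1, -0.5, -0.2]
width: 87.4
grasp_force: 0.0
stamp 0.98 [321.2 161.2] [570.3 -42. ]
stamp 0.98 [219.6 227.2] [533.1  78.2]
stamp 0.94 [192.  139.9] [628.8  78.7]
stamp_grip 0.86 [164.6 145.5] [625.2  77.6]
stamp_grip 0.79 [319.2 170.4] [568.7 -39.2]
stamp_grip 0.68 [196.8 250.3] [532.1  79.1]
mat 0.94 [369.5 303.3] [407.7 -54. ]
frame_round 0.72 [532.9 196.2] [ 484.  -257.6]
```

View pics/w6.png

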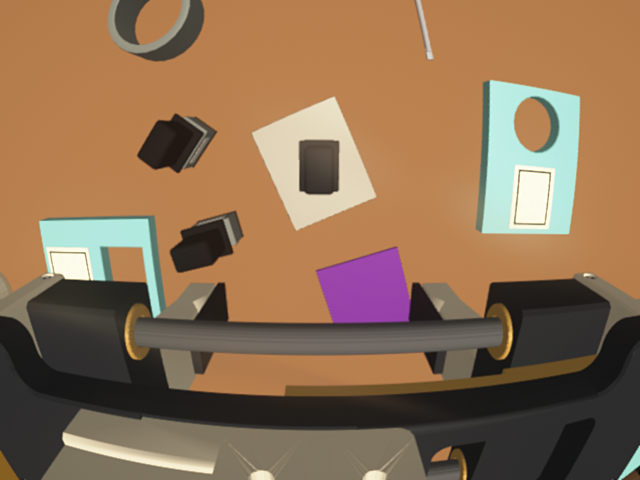

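The stamp stands upright near the centre of the mat at (319,167), the round board is unmoved at (531,157), and the gripper is clear.

```bash
python3 -c "
from rig import robot
print(robot.sign_off())"
```

```text
the job is handed in; nothing more can be done
None
```

I stamped the round-cut-out board's label inside its frame (handle pressed about 9 mm and held), stood the stamp upright back on its mat, and handed the job in at about 20 s; the sign-off returned no verdict.

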